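Feed the biscuit into the bay and let the pusher latch half-way

ROBOT

A 6-joint arm with a two-finger parallel gripper is mounted at the origin on a cart in front of the work surface, level with it; the furniture and walls round the work are solid. World frame = base frame: x ahead of the robot, y to its left, z up, the work surface at z = 0. Lengths are in m, angles in rad, forces in N, time in s.
With the tool pointing down it reaches from about 0.3 to 0.775 m from the base axis. Payload 14.6 kg.
Tool frame: the origin (TCP) lies at the very end of the fingers, on their centre line; the grasp point (between the pads) lies 19 mm behind it; z points along the fingers, y is the line along which they close (so a half turn about z gives the same grasp; the last joint's range is limited). The gripper opens to 94 mm and grips with 3 to 60 N. Pads are 16 mm wide; open, the fingers measure 119 mm over their backs; the gripper's body (75 mm by 177 mm) begins 78 mm behind the grasp point.
Start: joints at [1.227, 0.3, 1.521, -0, 1.321, -0.067], TCP at [0.15, 0.529, 0.205] pointing down, gripper open.
Joint ranges: [-3.03, 3.03], [-0.79, 2.21], [0.23, 2.52], [-1.04, 4.18], [0, 3.07], [-2.55, 2.55]. Speed limits (rad/s): [2.22, 2.22, 2.57, 3.14, 3.14, 3.14].

INTERFACE

Orientations are given as a rotation vector (axis times angle).
In Python, from cell import sense, read_camera, camera_params, finish_job gives the robot as it stands.
- The arm moves only by the tool arm_command, never from a script. Its argument "steps" is text: rows parted by semicolons, each of 4 numbers parted by spaces: the shift along the tool's x, y, z in m, then the turn about the tool's z in degrees. A call has 1 to 5 rows; each row is the pose to reach, as a shift and turn from the pose commanded when the call began, along the tool's axes at that moment; what a row does not reach only later rows make up. A row lasts 1/10 s, in which the tool goes at most 50 mm and 8.59 degrees, less where a joint would pass 70% of its speed; a pose out of reach is approached as far as the arm can. A call with a gripper value outside its range is refused whole. "claw" is the closure in counts, from 0 (fully open) to 255 (shut), set as the call begins (left out, the last holds). The fingers move at their own pace and stop on an object; "squeeze" is the grip in N (left out, the last holds). Time passes only in rows, so rows that repeat a pose let the fingers close. It gives the time, the measured TCP pose, the force, the opening and the grip force at its end, in the units of the state.
- sense(): the state, without advancing time (a new reading comes with each control period).
- read_camera(name): name is "side" or "top"; returns (picture, depth): 420x560x3 uint8, red, green, blue; 420x560 float32, m along the optical axis (not along the pixel's ray), 0 where there is no reading.
- camera_params(name): a dict with "fx", "fy", "cx", "cy" (pixels), "xyz" and "attitude" of the camera in the world. Camera axes: x right, y up, looking along -z (the intrinsics and any distortion apply to the point x, -y, -z); pixel columns grow to the right and rows downward; lengths in m; the calibration is good to about 2 mm. A picture is of the moment at which its call begins. camera_params takes no time and is no camera call.
- finish_job(): hands the job in; it is judged then, once.
The state is a dict: "clock": time; "q": joint angles; "dq": joint speeds; "joint_efforts": joint torques, N m; "tool_pos": TCP position; "eef_rot": TCP orientation; "wrist_force": force on the tool from outside, world axes, zero at the start; "torque": the same for the moment, N m; "opening": finger opening in m; "finger_force": force on a finger pad.
Only numpy, scipy, OpenCV 4.12 (cv2) and the standard library are available. Lean on these libraries where they do the work, as an engineer would, in place of code of your own. Each camera call takes 0.05 s, during which the arm holds its last target. There are 200 camera calls.

TASK

Push the blue pusher of the biscuit feeder all the way in to its far stop with the fingertips, so that it shoves the biscuit into the bay by the fence, then let go so that it springs back and latches against the stop pin at its middle position, and move clear. Do not touch the biscuit or the red-knobbed stop pin, and leave the other things on the table alone.

Things in the scene. Friction and masses are not known exactly. Their poses are not given: they have to be found in the camera images.
- feeder: Biscuit feeder, fixed: white board 220 x 150 x 12 mm (x -120 to +100) with two aluminium rails (inner faces at y +-38 mm, tops 30 mm up), a fence across the far end (inner face at x +88 mm; the bay lies before it) and a dark pin housing on the left (50 mm high). Origin: on the table, on the lane's middle line; x along the lane in the direction of pushing, y left, z up.
- pusher (a joint): Travel (m) of the blue pusher along feeder x: 0 at rest, 0.070 at its far hard stop. A spring returns it; pushing slowly takes 4 N at the start and at most 8 N (at 0.03, on the tooth's ramp, and near the end), plus 1.5 N at 0.1 m/s. Once past about 0.042 the stop pin springs in behind the tooth, so on release it comes back only to the middle latch, 0.038; released earlier it returns to 0.
- push_face (a point): Centre of the pusher's near upright face, the one to push; moves with it. Face 96 mm wide from 50 to 82 mm above the table, 72 mm wide below, down to 14 mm; this point is 60 mm up. x points into the face, as feeder x. At rest 135 mm behind the feeder's origin and 15 mm behind the board's near edge. The block slopes down to a front face 80 mm further on, which pushes the biscuit.
- stop_pin: Sprung brass stop pin with a red knob (18 mm across) on the feeder's left, 39 mm above the table. Sprung in, its origin coincides with the feeder's; the pin lies at feeder x -57 mm, the knob at y 87 to 98 mm. The pusher's tooth forces it out to +y and it springs back by itself; leave it alone.
- biscuit_center (a point): Centre of the raw biscuit in the lane, a flat round with a small tab, 70 x 62 x 7 mm, lying on the board (this point 15.5 mm above the table), 4 to 26 mm in front of the pusher. Pushed fully home its centre is 46 to 50 mm ahead of the feeder's origin (feeder x).
- red_tub: Bystander: red sprinkle tub with white lid, 44 mm across, 70 mm high. Origin at the middle of its underside. Leave it alone.
- yellow_tub: Bystander: yellow sprinkle tub with white lid, 44 mm across, 70 mm high. Origin at the middle of its underside. Leave it alone.
- star_cutter: Bystander: metal star biscuit cutter, 57 x 55 x 22 mm high. Origin at the middle of its underside. Leave it alone.
- round_cutter: Bystander: round metal biscuit cutter, 52 mm across, 26 mm high. Origin at the middle of its underside. Leave it alone.
There are look-alikes about, which are no part of the job. Leave any green or turquoise look-alike of the part that bears biscuit_center alone.

How it is judged:
On the way:
1. the fingers push the pusher fully in, to its far stop (value of joint pusher above 0.064 m and contact force between the fingers and pusher above 1 N), for 0.1 s.
At the end, for the whole second after the job is handed in: The pusher stands latched and still at its middle position (0.033 to 0.043 m of travel), and the biscuit lies flat on the board in the bay, its centre 38 to 60 mm ahead of the feeder's origin and within 12 mm of the lane's middle line (value of joint pusher between 0.033 and 0.043 m and velocity of joint pusher between -0.01 and 0.01 m/s and x of biscuit_center in the frame of feeder between 0.038 and 0.06 m and y of biscuit_center in the frame of feeder between -0.012 and 0.012 m and z of biscuit_center in the frame of feeder between 0.012 and 0.02 m); the robot touches nothing.
It fails at once if the robot touches the biscuit (contact force between any of the arm, the fingers and biscuit above 0.5 N).
It fails at once if the biscuit is lifted off the board (z of biscuit_center in the frame of feeder above 0.03 m).
It fails at once if the robot touches the stop pin (contact force between any of the arm, the fingers and stop_pin above 0.5 N).
It fails at once if a bystander is moved by more than 15 mm (distance of any of red_tub, yellow_tub, star_cutter, round_cutter from where it was at the start of the episode above 0.015 m).
It also fails if it takes over 35 s, if anything falls off the work surface, if the arm or the gripper's body presses on something with over 40 N, if the wrist force passes 120 N, or if a joint passes its speed limit or range.

## Working session

There is one attempt and no reset: what is moved stays moved. The work goes in short steps, Python scripts to look and compute and a tool call to move; the robot and the scene stay as the last step left them, time stands still between calls to the robot, and variables do not carry over. Pictures are saved under pics/ and viewed, at most 10 in all, crops included, and the job is handed in when it is done.

Besides the shell and the picture viewer there is one more tool, called after ">>>" in YAML: its name, and indented under it one key for each argument. arm_command: Moves the arm, as the interface text tells. Its arguments: {"type":"object","properties":{"steps":{"type":"string"},"claw":{"type":"number"},"squeeze":{"type":"number"}},"required":["steps"]}

```bash
mkdir -p pics; cat > h.py <<'E'
import numpy as np,cv2
from scipy.spatial.transform import Rotation as R
from cell import *
def world(p,d,u,v):
    z=d[v,u]; c=np.array([(u-p['cx'])/p['fx']*z,-(v-p['cy'])/p['fy']*z,-z])
    a=np.array(p['attitude'],float)
    M=R.from_rotvec(a).as_matrix() if a.size==3 else (R.from_quat(a).as_matrix() if a.size==4 else a.reshape(3,3))
    return M@c+np.array(p['xyz'])
E
python3 - <<'E'
from h import *
for n in('top','side'):
    im,d=read_camera(n); np.savez(''+n+'.npz',d=d,im=im); cv2.imwrite(f'pics/{n}0.png',im[:,:,::-1]); print(camera_params(n))
s=sense();print(s['clock'],s['tool_pos'],s['eef_rot'],s['opening'])
E
```

```text
{'fx': 506.70122154483875, 'fy': 506.70122154483875, 'cx': 272.6263277622929, 'cy': 205.23013202063322, 'xyz': array([0.37822393, 0.04201738, 1.41518873]), 'attitude': array([ 0.11824913, -0.09582341, -1.57393167])}
{'fx': 402.7093849786093, 'fy': 402.7093849786093, 'cx': 276.93779492771966, 'cy': 209.85816558346642, 'xyz': array([ 0.13050536, -0.90449792,  0.51003983]), 'attitude': array([ 1.155188  , -0.27082715, -0.3750452 ])}
0.1 [0.1502372  0.52884483 0.20496749] [-4.33347686e-01 -3.11137301e+00  1.52261053e-03] 0.09405897887016591
```

View pics/top0.png

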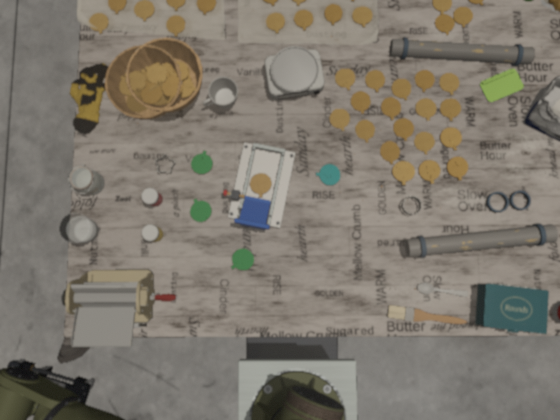

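View pics/side0.png

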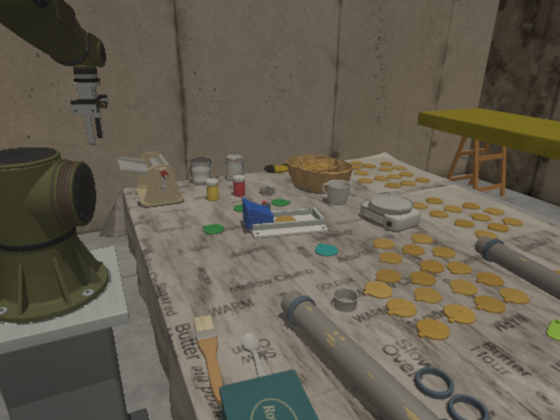

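The top view shows the feeder around (262,185), with the blue pusher at (254,212), its lane pointing image-up, and the red knob at about (225,193). I'll enlarge that area to measure it.

```bash
python3 - <<'E'
from h import *
z=np.load('top.npz');im,d=z['im'],z['d'];p=camera_params('top')
c=im[135:235,210:310];cv2.imwrite('pics/c.png',cv2.resize(c,(600,600),interpolation=cv2.INTER_CUBIC)[:,:,::-1])
b=im.astype(int);m=(b[:,:,2]>b[:,:,0]+50)&(b[:,:,2]>b[:,:,1]+30);m[:130]=0;m[240:]=0;m[:,:210]=0;m[:,310:]=0
P=np.array([world(p,d,u,v) for v,u in np.argwhere(m)]);print(len(P),P.mean(0),P[:,2].min(),P[:,2].max())
Q=P[P[:,2]>.07];print(len(Q),Q.mean(0),cv2.minAreaRect((Q[:,:2]*1000).astype(np.float32)))
print(cv2.minAreaRect((P[:,:2]*1000).astype(np.float32)))
# white board + all raised
V,U=np.mgrid[135:240,215:305];W=np.array([world(p,d,u,v) for v,u in zip(V.ravel(),U.ravel())])
i=W[:,2]>.006; print(cv2.minAreaRect((W[i][:,:2]*1000).astype(np.float32)))
k=(W[:,2]>.022)&(W[:,2]<.038)
np.save('W.npy',W)
for t in [(238,218),(271,228),(242,198),(269,203),(242,145),(293,152)]: print(t,world(p,d,*t).round(4))
E
```

```text
710 [0.5430244  0.10982084 0.07658126] 0.04568902505866679 1.4151887278999185
312 [0.52075662 0.11300521 0.09855327] ((475.3916931152344, 75.44590759277344), (192.5477294921875, 71.84339141845703), 39.446258544921875)
((480.3343200683594, 105.5780029296875), (220.56570434570312, 96.0035400390625), 8.37943172454834)
((576.5473022460938, 96.46287536621094), (247.7919158935547, 396.4721374511719), 89.90823364257812)
(238, 218) [0.5337 0.1572 0.0263]
(271, 228) [5.078e-01 6.660e-02 4.000e-04]
(242, 198) [0.5874 0.1453 0.0401]
(269, 203) [0.5711 0.0708 0.0536]
(242, 145) [0.7468 0.1487 0.0017]
(293, 152) [0.7234 0.003  0.0083]
```

View pics/c.png

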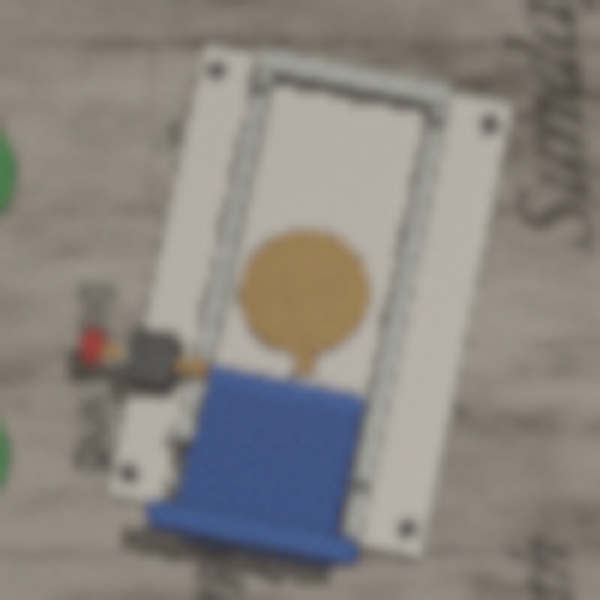

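The crop shows these corners: board far-left (205,45), far-right (512,103), near-right (422,553), near-left (112,490). The pusher's near top edge runs from about (147,521) to (353,563). I'll project these onto planes of known height.

```bash
cat >> h.py <<'E'
def plane(p,u,v,h):
    r=R.from_rotvec(p['attitude']).as_matrix()@np.array([(u-p['cx'])/p['fx'],-(v-p['cy'])/p['fy'],-1])
    return p['xyz']+r*(h-p['xyz'][2])/r[2]
E
python3 - <<'E'
from h import *
p=camera_params('top')
f=lambda a,h:plane(p,210+(a[0]+.5)/6-.5,135+(a[1]+.5)/6-.5,h)[:2]
FL,FR,NR,NL=[f(a,.012) for a in[(205,45),(512,103),(422,553),(112,490)]]
n=np.linalg.norm;print('len',n(FL-NL),n(FR-NR),'wid',n(FL-FR),n(NL-NR))
x=(FL+FR-NL-NR);x/=n(x);y=(FL+NL-FR-NR);y/=n(y);print('x',x,np.degrees(np.arctan2(x[1],x[0])),'y-90',np.degrees(np.arctan2(-y[0],y[1])))
c=(FL+FR+NL+NR)/4;o=c+.01*x;print('origin by board',o)
a,b=f((147,521),.082),f((353,563),.082);print('face',a,b,n(a-b),(a+b)/2,'pred',o-.135*x)
d=a-b;print(np.degrees(np.arctan2(-d[0],d[1])))
print('biscuit rel',[( (f((305,292),.019)-o)@x)])
for nm,q in dict(knob=(92,347),).items(): w=f(q,.045)-o;print(nm,w@x,w@np.array([-x[1],x[0]]))
s=sense();print(R.from_rotvec(s['eef_rot']).as_matrix().round(3))
E
```

```text
len 0.21642510194757061 0.21755721724188187 wid 0.14819983652050403 0.14712395421754362
x [ 0.9798709  -0.19963222] -11.515453055545748 y-90 -11.663461017832013
origin by board [0.64135695 0.08996496]
face [0.51843964 0.16288087] [0.49929228 0.07203768] 0.09283913512278846 [0.50886596 0.11745927] pred [0.50907438 0.11691531]
-11.902234731774955
biscuit rel [np.float64(-0.010286423676695789)]
knob -0.05847734061839724 0.09206454521591168
[[-0.962  0.273 -0.   ]
 [ 0.273  0.962 -0.001]
 [ 0.    -0.001 -1.   ]]
```

Everything agrees: board size, face width, knob position and the predicted face position. Feeder yaw is about -11.6° and the push face is centred at (0.509, 0.117). I'll raise the tool, close the gripper and align, checking how tall the obstacles on the way are at the same time.

>>> arm_command:
  steps: "0 0 -0.03 -2; 0 0 -0.06 -4.2; 0 0 -0.1 -4.2; 0 0 -0.1 -4.2; 0 0 -0.1 -4.2"
  claw: 255
  squeeze: 10

```text
clock: 0.6
tool_pos: [0.1503, 0.5291, 0.3055]
eef_rot: [0.319, 3.125, 0.001]
wrist_force: [-0.1, 0.5, -0.9]
opening: 0.0577
finger_force: 0.0
```

```bash
python3 - <<'E'
from h import *
z=np.load('top.npz');d=z['d'];p=camera_params('top')
W=np.array([world(p,d,u,v) for v in range(265,345) for u in range(60,180) if d[v,u]>0]);W=W[(W[:,2]>.04)]
print(W.min(0),W.max(0))
s=sense();M=R.from_rotvec(s['eef_rot']).as_matrix();print(s['tool_pos'],M.round(3),s['opening'])
print(M.T@(np.array([.450,.129,.305])-s['tool_pos']))
E
```

```text
[0.20927592 0.2998083  0.04050501] [0.38254102 0.59491189 0.14709053]
[0.15033119 0.52909418 0.30548123] [[-0.979  0.202  0.   ]
 [ 0.202  0.979  0.001]
 [-0.     0.001 -1.   ]] 0.05770054204318886
[-3.74369085e-01 -3.31247141e-01  3.16101384e-04]
```

>>> arm_command:
  steps: "-0.035 -0.03 0 0; -0.07 -0.062 0 0; -0.105 -0.093 0 0; -0.14 -0.124 0 0; -0.175 -0.155 0 0"

```text
clock: 1.1
tool_pos: [0.2908, 0.34, 0.304]
eef_rot: [-0.319, -3.124, 0.003]
wrist_force: [0.6, 0.6, 0.5]
opening: 0.0174
finger_force: 0.0
```

>>> arm_command:
  steps: "-0.035 -0.031 0 0; -0.07 -0.062 0 0; -0.105 -0.093 0 0; -0.14 -0.124 0 0; -0.175 -0.155 0 0"

```text
clock: 1.6
tool_pos: [0.4308, 0.1528, 0.3041]
eef_rot: [-0.319, -3.123, 0.001]
wrist_force: [0.2, 0.5, 0.5]
opening: 0.0008
finger_force: 0.0
```

>>> arm_command:
  steps: "-0.024 -0.021 0 0; -0.024 -0.021 0 0; -0.024 -0.021 0 0; -0.024 -0.021 0 0"

```text
clock: 2.0
tool_pos: [0.4491, 0.1299, 0.3048]
eef_rot: [-0.318, -3.124, 0.0]
wrist_force: [1.1, -0.6, 0.9]
opening: 0.0002
finger_force: 0.0
```

```bash
python3 - <<'E'
from h import *
s=sense();M=R.from_rotvec(s['eef_rot']).as_matrix();print(s['tool_pos'],s['opening'],M.round(3))
print(M.T@(np.array([.450,.129,.045])-s['tool_pos']))
E
```

```text
[0.4490924  0.12994814 0.30480901] 0.00018221304344251334 [[-0.98   0.201 -0.001]
 [ 0.201  0.98  -0.   ]
 [ 0.001 -0.    -1.   ]]
[-0.00136088 -0.00065399  0.25980794]
```

>>> arm_command:
  steps: "0 0 0.04 0; 0 0 0.08 0; 0 0 0.12 0; 0 0 0.16 0; 0 0 0.19 0"

```text
clock: 2.5
tool_pos: [0.4482, 0.1302, 0.1132]
eef_rot: [-0.316, -3.124, 0.001]
wrist_force: [0.3, 0.7, 0.5]
opening: 0.0006
finger_force: 0.0
```

>>> arm_command:
  steps: "0 0 0.03 0; 0 0 0.055 0; 0 0 0.068 0; 0 0 0.068 0; 0 0 0.068 0"

```text
clock: 3.0
tool_pos: [0.4495, 0.13, 0.0479]
eef_rot: [0.317, 3.125, 0.0]
wrist_force: [0.4, 0.3, 1.1]
opening: 0.0008
finger_force: 0.0
```

```bash
python3 - <<'E'
from h import *
im,d=read_camera('side');cv2.imwrite('pics/s1.png',cv2.resize(im[150:270,180:350],None,fx=4,fy=4,interpolation=cv2.INTER_CUBIC)[:,:,::-1])
s=sense();M=R.from_rotvec(s['eef_rot']).as_matrix();print(s['tool_pos'],s['wrist_force'],M.T@(np.array([.509,.117,.045])-s['tool_pos']))
E
```

```text
[0.44987963 0.12991509 0.04830457] [-0.77700909 -0.0934923   0.04203206] [-0.06050634 -0.00075683  0.00336865]
```

View pics/s1.png

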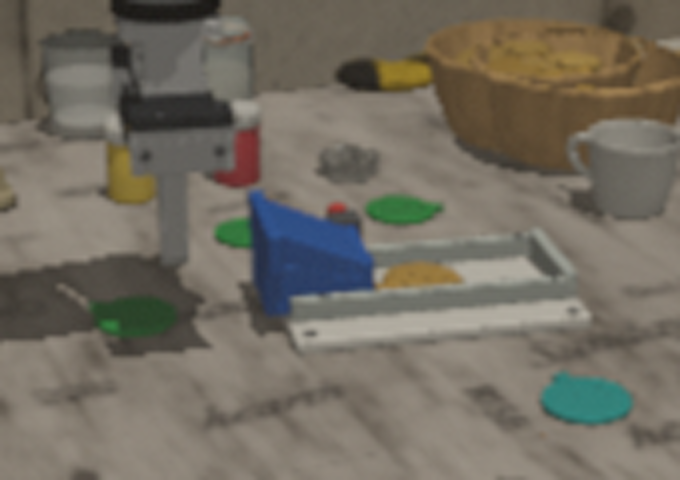

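The closed fingers (172,260) stand behind the pusher's near face (260,260), above the board. About 52 mm of free gap remains, so I'll approach and then push slowly.

>>> arm_command:
  steps: "-0.015 0 0 0; -0.03 0 0 0; -0.04 0 0 0; -0.046 0 0 0; -0.05 0 0 0"

```text
clock: 3.55
tool_pos: [0.499, 0.1192, 0.0477]
eef_rot: [0.319, 3.125, 0.0]
wrist_force: [-0.0, -0.9, -0.5]
opening: 0.0006
finger_force: 0.0
```

>>> arm_command:
  steps: "-0.005 0 0 0; -0.01 0 0 0; -0.016 0 0 0; -0.022 0 0 0; -0.028 0 0 0"

```text
clock: 4.05
tool_pos: [0.5251, 0.1137, 0.0475]
eef_rot: [-0.318, -3.123, 0.0]
wrist_force: [-10.0, 1.7, 8.4]
opening: 0.0002
finger_force: 4.9
```

>>> arm_command:
  steps: "-0.006 0 0 0; -0.012 0 0 0; -0.018 0 0 0; -0.024 0 0 0; -0.03 0 0 0"

```text
clock: 4.55
tool_pos: [0.5549, 0.1075, 0.0475]
eef_rot: [-0.319, -3.123, 0.001]
wrist_force: [-7.9, 0.1, 6.2]
opening: 0.0004
finger_force: 3.9
```

>>> arm_command:
  steps: "-0.004 0 0 0; -0.008 0 0 0; -0.012 0 0 0; -0.015 0 0 0; -0.017 0 0 0"

```text
clock: 5.05
tool_pos: [0.5681, 0.1047, 0.0474]
eef_rot: [-0.317, -3.115, 0.001]
wrist_force: [-47.0, 5.2, 31.8]
opening: 0.0002
finger_force: 23.5
```

The force jumped to 47 N, so the pusher is at its hard stop. I'll ease off slightly, hold, then back off.

>>> arm_command:
  steps: "0.001 0 0 0; 0.001 0 0 0; 0.001 0 0 0"

```text
clock: 5.35
tool_pos: [0.568, 0.1048, 0.0475]
eef_rot: [-0.318, -3.118, 0.001]
wrist_force: [-27.3, 1.8, 19.2]
opening: 0.0002
finger_force: 13.8
```

>>> arm_command:
  steps: "0.008 0 0 0; 0.016 0 0 0; 0.024 0 0 0; 0.032 0 0 0; 0.04 0 0 0"

```text
clock: 5.85
tool_pos: [0.5316, 0.1125, 0.0475]
eef_rot: [0.319, 3.125, 0.0]
wrist_force: [0.3, 0.2, -0.4]
opening: 0.0004
finger_force: 0.0
```

>>> arm_command:
  steps: "0.015 0 0 0; 0.03 0 0 0; 0.05 0 0 0; 0.07 0 0 0; 0.07 0 0 0"

```text
clock: 6.35
tool_pos: [0.462, 0.1268, 0.0475]
eef_rot: [-0.318, -3.125, 0.0]
wrist_force: [-0.2, -0.8, -0.0]
opening: 0.0004
finger_force: 0.0
```

```bash
python3 - <<'E'
from h import *
s=sense();print(s['clock'],s['tool_pos'],s['wrist_force'])
im,d=read_camera('top');cv2.imwrite('pics/c2.png',cv2.resize(im[135:235,210:310],(600,600),interpolation=cv2.INTER_CUBIC)[:,:,::-1])
im,d=read_camera('side');cv2.imwrite('pics/s2.png',cv2.resize(im[150:270,180:350],None,fx=4,fy=4,interpolation=cv2.INTER_CUBIC)[:,:,::-1])
E
```

```text
6.35 [0.46198448 0.12680095 0.04746662] [-0.17558323 -0.77300857 -0.03130256]
```

View pics/c2.png

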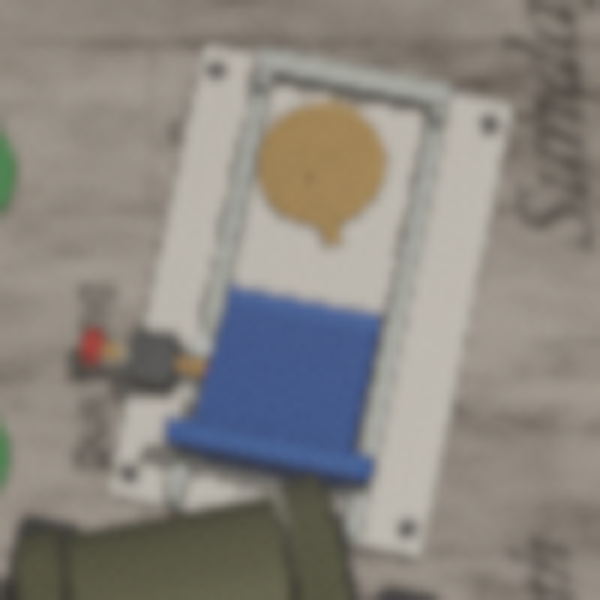

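View pics/s2.png

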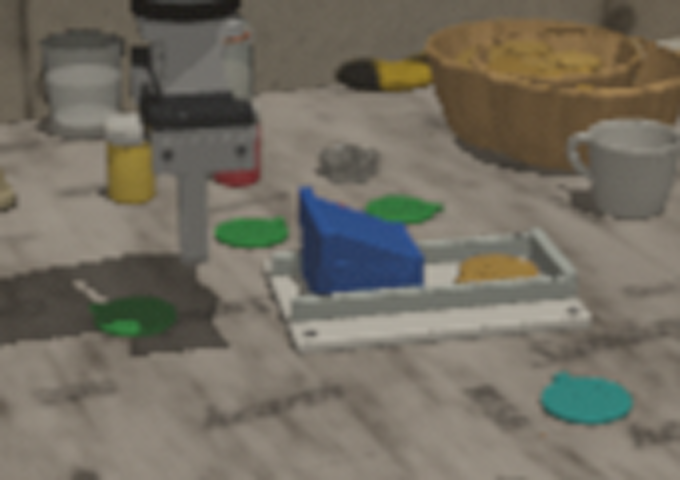

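The pusher is latched: its near edge moved about 38 mm, from (148,510) to (170,430). The biscuit lies in the bay at (322,163), about 52 mm ahead of the origin. The fingers touch nothing. I'll lift clear and hand in.

>>> arm_command:
  steps: "0 0 -0.03 0; 0 0 -0.07 0; 0 0 -0.1 0; 0 0 -0.1 0; 0 0 -0.1 0"

```text
clock: 6.95
tool_pos: [0.4641, 0.1263, 0.1475]
eef_rot: [0.32, 3.124, 0.0]
wrist_force: [-0.2, -0.6, -0.0]
opening: 0.0004
finger_force: 0.0
```

```bash
python3 -c "
from cell import *
print(sense()['tool_pos'],finish_job())"
```

```text
the job is handed in; nothing more can be done
[0.46411013 0.12631794 0.14753364] None
```

I pushed the pusher to its far stop and it sprang back about 38 mm short of rest, to the middle latch; the biscuit lies in the bay, the arm is clear, and the job was handed in at about 7 s (no verdict was returned).

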